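# Feed a blank into the drilling jig with the push stick

## Robot

A 7-joint arm with a two-finger parallel gripper is mounted at the origin on a cart in front of the work surface, level with it; the furniture and walls round the work are solid. World frame = base frame: x ahead of the robot, y to its left, z up, the work surface at z = 0. Lengths are in m, angles in rad, forces in N, time in s.
With the tool pointing down it reaches from about 0.4 to 0.85 m from the base axis. Payload 10.4 kg.
Tool frame: the origin (TCP) lies midway between the tips of the shut fingers; the grasp point (between the pads) lies 19 mm behind it; z points along the fingers, y is the line along which they close (so a half turn about z gives the same grasp; the last joint's range is limited). The gripper opens to 87 mm and grips with 3 to 60 N. Pads are 19 mm wide; open, the fingers measure 117 mm over their backs; the gripper's body (75 mm by 190 mm) begins 51 mm behind the grasp point.
Start: joints at [-1.21, 0.332, -0.065, 1.46, 0.022, 1.35, -0.088], TCP at [0.234, 0.58, 0.223] pointing down, gripper open.
Joint ranges: [-2.6, 2.6], [-0.5, 2.12], [-1.47, 1.34], [0.16, 2.42], [-1.27, 4.41], [0.06, 2.06], [-2.6, 2.6]. Speed limits (rad/s): [2.22, 2.22, 2.79, 2.79, 3.14, 3.14, 3.14].

## Interface

Orientations are given as a unit quaternion [x, y, z, w].
In Python, from bench import r gives the robot as it stands.
- The arm moves only by the tool move_arm, never from a script. Its argument "targets" is a list of rows, each a list of 3 entries, a list of its own where there are three numbers: the shift along the tool's x, y, z in cm, then the turn, a rotation vector about the tool's x, y, z in rad, then the opening in per cent of the stroke, from 0 (shut) to 100 (fully open). In form: [[[x, y, z], [wx, wy, wz], gripper], ...]. A call has 1 to 20 rows; each row shifts and turns the commanded pose from where the row before left it, along the tool's axes as they then stand; what a row does not reach is not made up. A row lasts 1/8 s, in which the tool goes at most 62.5 mm and 10.7 degrees, less where a joint would pass 70% of its speed; a pose out of reach is approached as far as the arm can. A call with a gripper value outside its range is refused whole. The fingers move at their own pace and stop on an object; "grip_force" is the grip in N (left out, the last holds). Time passes only in rows, so rows that do not move let the fingers close. It gives the time, the measured TCP pose, the force, the opening and the grip force at its end, in the units of the state.
- r.read_state(): the state, without advancing time (a new reading comes with each control period).
- r.camera(name): name is "side" or "top" or "wrist"; returns a dict with "image" (480x640x3 uint8, blue, green, red), "vertical_fov" (degrees; the focal length in pixels is half the picture's height over the tangent of half this angle, whatever the lens; pixels are square), "cx", "cy" (the principal point, pixels), "cam_to_world" (4x4, takes a point from camera to world coordinates). Camera axes: x right, y down, z forward; pixel columns grow to the right and rows downward; lengths in m; the calibration is good to about 2 mm. A picture is of the moment at which its call begins. There is no depth.
- r.close_job(): hands the job in; it is judged then, once.
The state is a dict: "time": time; "joint_positions": joint angles; "joint_vel": joint speeds; "joint_torque": joint torques, N m; "ee_pos": TCP position; "eef_rot": TCP orientation; "ft_force": force on the tool from outside, world axes, zero at the start; "torque": the same for the moment, N m; "width": finger opening in m; "grip_force": force on a finger pad.
Only numpy, scipy, OpenCV 4.12 (cv2) and the standard library are available. Lean on these libraries where they do the work, as an engineer would, in place of code of your own. Each camera call takes 0.05 s, during which the arm holds its last target. There are 200 camera calls.

## Task

Load the dark wooden blank into the drilling jig: start its end in the mouth of the guide channel, let go, then feed it in with the orange push stick, not with the fingers, under the brass pawl until it is fully home against the stop. You have to feel for the stop, so press gently and do not ram it. Then draw the stick out so that the pawl drops behind the blank, and lay the stick down on the bench clear of the jig; leave the other things where they are.

Things in the scene. Friction and masses are not known exactly. Their poses are not given: they have to be found in the camera images.
- blank_center (a point): Centre of the blank: dark wood, 90 mm long (its x axis) x 26 wide (y) x 18 high (z), 0.05 kg, loose, flat on the bench with two pencil crosses on top. Either end may go in first. The point is half-way up.
- stick_grip (a point): Grip point of the orange push stick, in its handle, 40 mm above its sole. The stick is an 18 mm thick (y) profile, 185 mm long, standing on its narrow sole on the bench; 0.12 kg. x points to its nose: the square nose face is 110 mm ahead of this point, the heel 75 mm behind it. The nose bar is 19 mm high; the handle rises to 57 mm from 40 mm ahead of this point to its heel. Take it across its thickness.
- stick_nose (a point): Middle of the nose face of the push stick, 9.5 mm above the sole; x points out of the nose.
- jig: Drilling jig screwed to the bench. Origin on the bench under the channel's centre line; x is the feed direction, z up. Plywood base x = -170 to +184 mm, 84 wide, 12 thick; its top (z = 12) is the channel floor. Two wooden fences, top z = 32, form the channel: 29 mm wide, centred on y = 0, x = -70 to +181. Lead-in cheeks flare to about 44 mm at x = -90; before that the base is an open infeed table.
- jig_mouth (a point): Channel floor at the mouth, where the straight part begins (jig x = -70 mm, z = 12); x is the feed direction.
- jig_end (a point): Channel floor at its far end (jig x = +181 mm, z = 12). An aluminium drill plate with black clamp knobs (up to z = 61) sits on the fences and carries the end stop and the pawl. It is set differently every time: the stop face lies 29 to 85 mm short of this point, out of sight under the plate, and is not measured: find it by feel.
- pawl (a joint): Sprung brass pawl (top z = 62 mm) across the channel: 0 = down, about 0.16 rad = riding on the blank or on the stick's nose bar (as high as the blank). The blank meets it about 117 mm short of the stop and lifts it; pawl and channel resist with 3 to 8 N. It drops when the blank is within 2 mm of the stop and the stick is out. A push of 12 to 15 N shows the stop; 25 N would spoil its setting.
- tape_measure: Yellow tape measure, 80 x 31 x 66 mm, a loose bystander; origin under its centre.
- wax: Pink block, 75 x 45 x 22 mm, a loose bystander; origin under its centre.
There are look-alikes about, which are no part of the job. What is shaped like the part that bears blank_center but purple is not meant.

How it is judged:
By the outcome, as a careful person would: the job done as asked, in the order asked, and still so for the second after the job is handed in, with the robot touching nothing.
It also fails if it takes over 72 s, if anything falls off the work surface, if the arm or the gripper's body presses on something with over 40 N, if the wrist force passes 120 N, or if a joint passes its speed limit or range.

## Working session

There is one attempt and no reset: what is moved stays moved. The work goes in short steps, Python scripts to look and compute and a tool call to move; the robot and the scene stay as the last step left them, time stands still between calls to the robot, and variables do not carry over. Pictures are saved under pics/ and viewed, at most 10 in all, crops included, and the job is handed in when it is done.

Besides the shell and the picture viewer there is one more tool, called in YAML: its name, and indented under it one key for each argument. move_arm: Moves the arm, as the interface text tells. Its arguments: {"type":"object","properties":{"targets":{"type":"array"},"grip_force":{"type":"number"}},"required":["targets"]}

```bash
mkdir -p pics; cat > h.py <<'E'
import numpy as np, cv2
from bench import r
def cam(n):
    c=r.camera(n); c['f']=240/np.tan(np.radians(c['vertical_fov'])/2); return c
def ray(c,u,v,z):
    T=np.array(c['cam_to_world']); d=T[:3,:3]@np.array([(u-c['cx'])/c['f'],(v-c['cy'])/c['f'],1]); o=T[:3,3]
    return (o+d*(z-o[2])/d[2])
def proj(c,p):
    T=np.array(c['cam_to_world']); q=T[:3,:3].T@(np.array(p)-T[:3,3]); return q[:2]/q[2]*c['f']+[c['cx'],c['cy']]
E
python3 - <<'E'
from h import *
for n in ['top','side']:
    c=cam(n); cv2.imwrite(f'pics/{n}1.png',c['image']); print(n,c['f'],c['cx'],c['cy'],np.round(c['cam_to_world'],3).tolist())
print(r.read_state())
E
```

```text
top 548.9382461307132 310.4668141615312 243.27890297803006 [[0.013, -0.991, 0.134, 0.425], [-1.0, -0.015, -0.011, 0.053], [0.013, -0.134, -0.991, 1.187], [0.0, 0.0, 0.0, 1.0]]
side 514.6595919970467 322.12283700377594 237.11027264855537 [[-0.993, -0.035, 0.115, 0.47], [-0.118, 0.457, -0.881, 1.006], [-0.022, -0.889, -0.458, 0.555], [0.0, 0.0, 0.0, 1.0]]
{'time': 0.1, 'joint_positions': array([-1.20955282,  0.33282336, -0.06471082,  1.46085611,  0.02157857,
        1.34991056, -0.08849415]), 'joint_vel': array([-0.0008691 , -0.00040546,  0.00048863, -0.00182017,  0.00068026,
        0.00087143,  0.0006301 ]), 'joint_torque': array([ 1.63054952e-03, -6.24550152e+01,  2.45617947e-02, -3.90715456e+01,
       -6.16760692e-02,  3.67162423e-02,  1.96438475e-05]), 'ee_pos': array([0.23391335, 0.57919726, 0.22182494]), 'eef_rot': array([ 1.90730675e-01,  9.81642188e-01, -6.42618845e-04, -1.07219291e-04]), 'ft_force': array([-0.08882551,  0.25034413, -0.10945098]), 'torque': array([-0.05007316, -0.01695733, -0.01385475]), 'grip_force': 0.0, 'width': 0.08692469576323975}
```

View pics/top1.png

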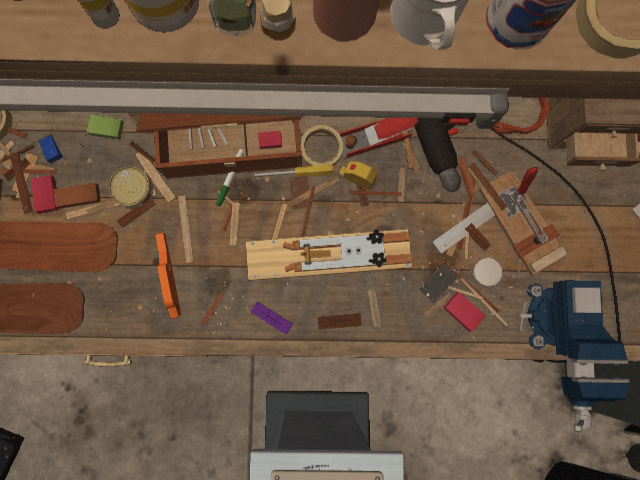

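View pics/side1.png

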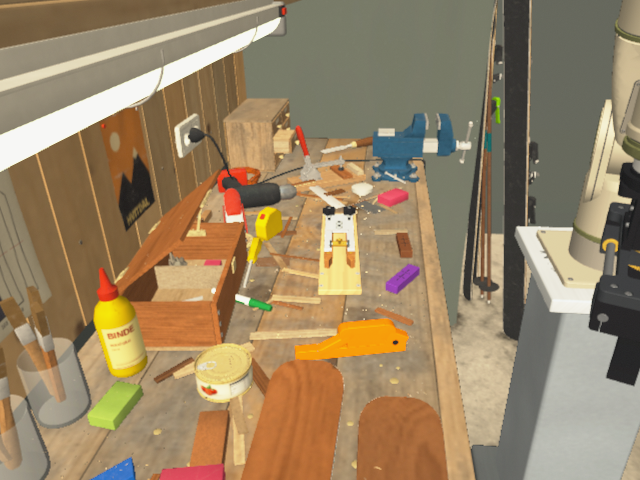

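The top view shows the dark blank at about (340,321) and the purple look-alike at (272,318). The stick runs from its nose at (160,235) to its heel at (175,317). The jig spans (247,260) to (411,248), with the mouth on the left, so the feed is toward −y. The side view confirms the stick's handle is the end nearer the robot.

```bash
python3 - <<'E'
from h import *
c=cam('top'); im=c['image']
b=im[312:330,312:366].astype(int)
hsv=cv2.cvtColor(im,cv2.COLOR_BGR2HSV)
print('blank px',im[321,330],hsv[321,330],'bench',im[305,340],'stick',hsv[300,171],'base',hsv[262,270])
def blob(m,box,z):
    k=np.zeros_like(m);x0,y0,x1,y1=box;k[y0:y1,x0:x1]=m[y0:y1,x0:x1]
    cs,_=cv2.findContours(k,0,2); q=max(cs,key=cv2.contourArea); R=cv2.minAreaRect(q); bx=cv2.boxPoints(R)
    P=np.array([ray(c,u,v,z)[:2] for u,v in bx]); print(R); print(P.round(4).tolist(), 'ctr',P.mean(0).round(4))
    return bx
g=cv2.cvtColor(im,cv2.COLOR_BGR2GRAY)
m=((hsv[...,2]<95)*255).astype(np.uint8)
bb=blob(m,(310,308,370,334),.018)
m2=cv2.inRange(hsv,(8,180,150),(20,255,255)); bs=blob(m2,(140,220,190,330),.02)
m3=cv2.inRange(hsv,(12,40,185),(30,190,255)); bj=blob(cv2.morphologyEx(m3,3,np.ones((15,15))),(240,222,418,285),.012)
o=im.copy()
for x in(bb,bs,bj): cv2.polylines(o,[x.astype(int)],1,(255,0,255),1)
cv2.imwrite('pics/crop.png',cv2.resize(o[220:340,145:425],(800,343),interpolation=2))
E
```

```text
blank px [30 42 73] [  8 150  73] bench [ 66  86 104] stick [ 10 202 203] base [ 18 120 178]
((339.1016845703125, 320.584228515625), (14.125560760498047, 43.34119415283203), 84.64418029785156)
[[0.4298, 0.024], [0.4395, -0.0672], [0.4101, -0.07], [0.4005, 0.0209]] ctr [ 0.42   -0.0231]
((162.93722534179688, 269.12261962890625), (72.44243621826172, 10.469002723693848), 83.41805267333984)
[[0.599, 0.3758], [0.6019, 0.3538], [0.4489, 0.3289], [0.4461, 0.3506]] ctr [0.524  0.3523]
((327.7464904785156, 250.39242553710938), (43.0833740234375, 162.85281372070312), 85.51539611816406)
[[0.5998, 0.1814], [0.6331, -0.1705], [0.5394, -0.1768], [0.5071, 0.1715]] ctr [0.5698 0.0014]
```

View pics/crop.png

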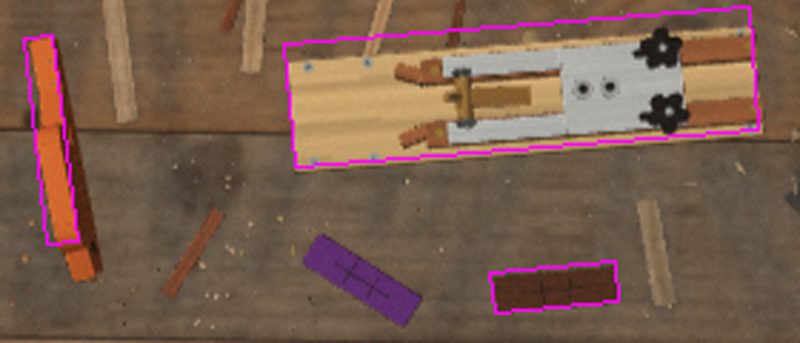

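```bash
cat >> h.py <<'E'
from scipy.spatial.transform import Rotation as Ro
def go(p,yaw,s=None,R=None):
    """needed shift (cm, tool axes now) and tool-z turn, so that tool y points along world angle yaw (deg, mod 180)"""
    s=s or r.read_state(); R=Ro.from_quat(s['eef_rot']).as_matrix() if R is None else R
    sh=R.T@(np.array(p)-s['ee_pos'])*100
    cur=np.degrees(np.arctan2(R[1,1],R[0,1])); t=-(((yaw-cur)+90)%180-90)
    print('shift cm',sh.round(2),'turn z rad',round(np.radians(t),3),'tilt',R[:,2].round(4),'cur yaw',cur.round(2),'pos',s['ee_pos'].round(4))
E
python3 - <<'E'
from h import *
T=np.eye(4)
c=cam('top')
P=lambda x,y,z: ray(c,145+x/2.857,220+y/2.857,z)[:2]
A,B,C,D=P(288,62,.012),P(298,168,.012),P(757,131,.012),P(750,30,.012)
print(A,B,C,D, np.linalg.norm(D-A),np.linalg.norm(B-A))
d=(C+D-A-B); d/=np.linalg.norm(d); n=np.array([-d[1],d[0]]); O=(A+B+C+D)/4-.007*d
print('jig O',O,'d',d,np.degrees(np.arctan2(d[1],d[0])))
for nm,p in dict(pawlbar=P(463,97,.055),cheek1=P(398,72,.032),mouth=P(435,70,.032)).items(): print(nm,(p-O)@d,(p-O)@n)
print('stick nose',P(42,38,.019),'bend',P(50,127,.019),P(52,128,.057),'handle rear top',P(75,245,.057),'heel',P(85,280,.03))
s=r.read_state(); go([.45,.30,.20],6,s); go([.417,.004,.15],6,s)
E
```

```text
[0.58582376 0.17897859] [0.50588962 0.16919967] [ 0.53860225 -0.17539483] [ 0.61558974 -0.17093228] 0.35117465275334175 0.08053008029319733
jig O [0.56084915 0.00743463] d [ 0.08959947 -0.99597788] -84.85943465428855
pawlbar -0.039549593547253 -0.0011270057322125802
cheek1 -0.08588146561373733 0.023754919673976235
mouth -0.05839190229903575 0.023193717432817704
stick nose [0.60030169 0.36308819] bend [0.5333718  0.35381499] [0.5291527  0.34255126] handle rear top [0.44563222 0.32209933] heel [0.42088775 0.32008216]
shift cm [-30.49 -17.81   2.22] turn z rad 1.082 tilt [-3.e-04 -8.e-04 -1.e+00] cur yaw 68.01 pos [0.234  0.5793 0.2221]
shift cm [-38.51 -46.48   7.25] turn z rad 1.082 tilt [-3.e-04 -8.e-04 -1.e+00] cur yaw 68.01 pos [0.234  0.5793 0.2221]
```

move_arm:
  targets:
    - [[-3.8, -2.2, 0.3], [0, 0, 0], 100]
    - [[-3.8, -2.2, 0.3], [0, 0, 0], 100]
    - [[-3.8, -2.2, 0.3], [0, 0, 0], 100]
    - [[-3.8, -2.2, 0.3], [0, 0, 0], 100]
    - [[-3.8, -2.2, 0.3], [0, 0, 0], 100]
    - [[-3.8, -2.2, 0.3], [0, 0, 0], 100]
    - [[-3.8, -2.2, 0.3], [0, 0, 0], 100]
    - [[-3.8, -2.2, 0.3], [0, 0, 0], 100]
    - [[-1.3, -4.8, 0.8], [0, 0, 0], 100]
    - [[-1.3, -4.8, 0.8], [0, 0, 0], 100]
    - [[-1.3, -4.8, 0.8], [0, 0, 0], 100]
    - [[-1.3, -4.8, 0.8], [0, 0, 0], 100]
    - [[-1.3, -4.8, 0.8], [0, 0, 0], 100]
    - [[-1.3, -4.8, 0.8], [0, 0, 0], 100]
    - [[0, 0, 0], [0, 0, 0.18], 100]
    - [[0, 0, 0], [0, 0, 0.18], 100]
    - [[0, 0, 0], [0, 0, 0.18], 100]
    - [[0, 0, 0], [0, 0, 0.18], 100]
    - [[0, 0, 0], [0, 0, 0.18], 100]
    - [[0, 0, 0], [0, 0, 0.18], 100]

```text
time: 2.7
ee_pos: [0.4144, 0.0063, 0.1505]
eef_rot: [0.67, 0.742, 0.0, -0.0]
ft_force: [-0.4, -0.4, 0.1]
width: 0.0874
grip_force: 0.0
```

```bash
python3 - <<'E'
from h import *
c=cam('wrist'); cv2.imwrite('pics/w1.png',c['image']); go([.417,.004,.003],6)
im=c['image']; hsv=cv2.cvtColor(im,cv2.COLOR_BGR2HSV)
u=proj(c,[.42,-.023,.018]); print(u, np.round(c['cam_to_world'],3).tolist())
v=hsv[int(u[1]),int(u[0])] if 0<=u[1]<480 and 0<=u[0]<640 else 0; print(v)
E
```

```text
shift cm [-0.25  0.24 14.75] turn z rad -0.013 tilt [ 0.e+00  2.e-04 -1.e+00] cur yaw 5.26 pos [0.4144 0.0063 0.1505]
[323.4903285  270.71737772] [[0.995, 0.097, 0.025, 0.408], [0.1, -0.964, -0.245, 0.073], [0.0, 0.247, -0.969, 0.313], [0.0, 0.0, 0.0, 1.0]]
[ 11 156 144]
```

View pics/w1.png

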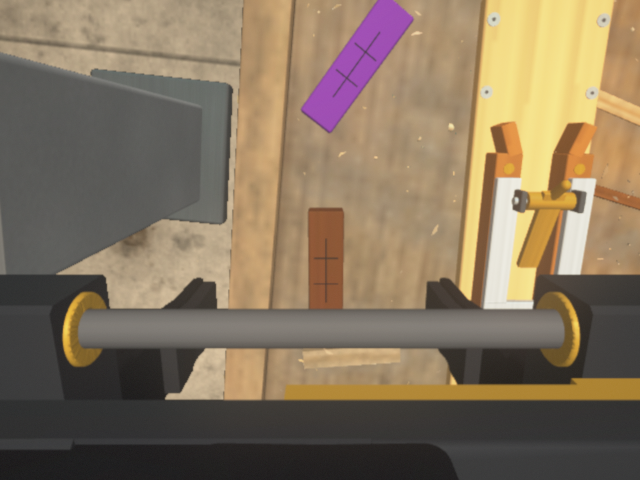

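The wrist view shows the blank at about (326,260) with its rear edge at row 208, between the fingers. The jig mouth is at about (535,165) and the purple decoy at (357,65).

```bash
python3 - <<'E'
from h import *
c=cam('wrist'); im=c['image']
a=ray(c,326,208,.018); b=ray(c,326,300,.018); print('rear',a,'mid',b)
for l,r_,v in((309,343,215),(309,343,300)): print(ray(c,l,v,.018),ray(c,r_,v,.018))
d=(b-a)[:2]; d/=np.linalg.norm(d); yaw=np.degrees(np.arctan2(d[1],d[0]))+90; ctr=a[:2]+.045*d; print('ctr',ctr,'yaw',yaw)
g=a[:2]+.018*d; go([*g,.003],yaw)
for nm,p in dict(scr1=(494,19,.012),scr2=(603,19,.012),scr3=(487,92,.012),scr4=(596,92,.012),fL=(487,160,.032),fR=(593,160,.032)).items(): print(nm,ray(c,*p)[:2].round(4))
cv2.imwrite('pics/w1c.png',cv2.resize(im[0:310,450:640],None,fx=1.9,fy=1.9,interpolation=2))
E
```

```text
rear [0.41720353 0.02409666 0.018     ] mid [ 0.42381701 -0.04604395  0.018     ]
[0.40550412 0.01792204 0.018     ] [0.42985797 0.0201431  0.018     ]
[ 0.41098439 -0.0472141   0.018     ] [ 0.43664971 -0.04487381  0.018     ]
ctr [ 0.42142779 -0.02070463] yaw 5.386434934919237
shift cm [-0.06  0.44 14.75] turn z rad 0.01 tilt [ 0.e+00  2.e-04 -1.e+00] cur yaw 5.99 pos [0.4144 0.0062 0.1505]
scr1 [0.5154 0.1579]
scr2 [0.5867 0.1644]
scr3 [0.5194 0.1128]
scr4 [0.5936 0.1196]
fL [0.5201 0.0681]
fR [0.5901 0.0745]
```

View pics/w1c.png

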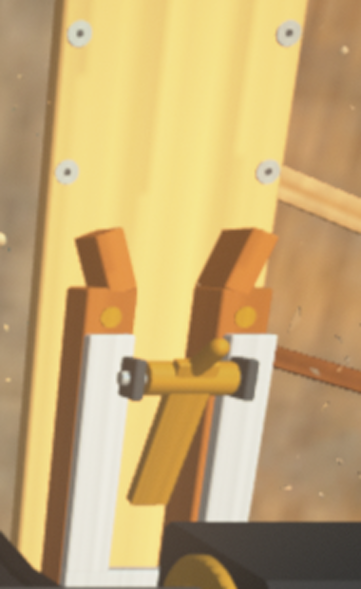

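```bash
python3 - <<'E'
from h import *
c=cam('wrist')
f=lambda x,y,z: ray(c,450+x/1.9,y/1.9,z)[:2]
a=(f(79,34,.012)+f(289,34,.012))/2; b=(f(67,172,.012)+f(268,172,.012))/2
k=(f(112,317,.032)+f(245,317,.032))/2
O=np.array([.56085,.00743])
print('scr mids',a,b,'fence dowel mid',k,'chan edges',f(135,290,.032),f(220,290,.032))
d=k-a; d/=np.linalg.norm(d); print('d',d,np.degrees(np.arctan2(d[1],d[0]))+90)
for nm,p in dict(k=k,b=b,O=O,front=(f(110,290,.032)+f(247,290,.032))/2,tip=(f(100,235,.032)+f(255,235,.032))/2,pawlbar=f(190,378,.055),pawllow=f(150,500,.04),plate=f(135,570,.034)).items(): print(nm,p,'along from k',(p-k)@d,'off',(p-k)@[-d[1],d[0]])
E
```

```text
scr mids [0.54785689 0.16335905] [0.55260449 0.11862858] fence dowel mid [0.5579494  0.06890548] chan edges [0.54073728 0.07641811] [0.57012214 0.07947383]
d [ 0.10624675 -0.99433979] 6.099002018924736
k [0.5579494  0.06890548] along from k 0.0 off 0.0
b [0.55260449 0.11862858] along from k -0.05000953476487655 off -3.1739330080387145e-05
O [0.56085 0.00743] along from k 0.06143569754351653 off -0.0036473850701854655
front [0.55577545 0.07798192] along from k -0.009256043135256312 off -0.0011972963416429924
tip [0.551116   0.09598077] along from k -0.027648066785176607 off -0.003918055329549692
pawlbar [0.55407719 0.0502556 ] along from k 0.018132910732510964 off -0.005831782293377609
pawllow [0.55875364 0.00409146] along from k 0.064532605661338 off -0.006086590295812919
plate [ 0.56267255 -0.02509575] along from k 0.09397098818814578 off -0.005290907719836264
```

move_arm:
  targets:
    - [[0, 0.4, 3.0], [0, 0, 0.01], 100]
    - [[0, 0, 4.0], [0, 0, 0], 100]
    - [[0, 0, 4.0], [0, 0, 0], 100]
    - [[0, 0, 2.0], [0, 0, 0], 100]
    - [[0, 0, 1.2], [0, 0, 0], 100]
    - [[0, 0, 0.5], [0, 0, 0], 100]
    - [[0, 0, 0], [0, 0, 0], 20]
    - [[0, 0, 0], [0, 0, 0], 20]
    - [[0, 0, 0], [0, 0, 0], 20]
    - [[0, 0, 0], [0, 0, 0], 20]
    - [[0, 0, 0], [0, 0, 0], 20]
    - [[0, 0, 0], [0, 0, 0], 20]
  grip_force: 15

```text
time: 4.35
ee_pos: [0.4185, 0.0067, 0.0036]
eef_rot: [0.672, 0.741, 0.0, -0.0]
ft_force: [-0.5, -1.0, -0.6]
width: 0.0349
grip_force: 0.0
```

move_arm:
  targets:
    - [[0, 0, 0], [0, 0, 0], 10]
    - [[0, 0, 0], [0, 0, 0], 10]
    - [[0, 0, 0], [0, 0, 0], 10]
    - [[0, 0, 0], [0, 0, 0], 10]
    - [[0, 0, -2.0], [0, 0, 0], 10]
    - [[0, 0, -3.0], [0, 0, 0], 10]
    - [[0, 0, -3.0], [0, 0, 0], 10]

```text
time: 5.22
ee_pos: [0.4182, 0.0066, 0.0843]
eef_rot: [0.672, 0.741, -0.0, -0.0]
ft_force: [1.3, 0.3, -0.4]
width: 0.0261
grip_force: 15.0
```

```bash
cat >> h.py <<'E'
k=np.array([.5579,.0689]); d=np.array([.10625,-.99434]); nn=np.array([.99434,.10625])
J=lambda x,y=0: k+(x+.0607)*d+y*nn
E
python3 - <<'E'
from h import *
go([*J(-.172),.06],6.1); go([*J(-.172),.0165],6.1); c=cam('wrist');cv2.imwrite('pics/w2.png',c['image'])
E
```

```text
shift cm [15.98 14.4   2.42] turn z rad -0.01 tilt [-4.e-04 -1.e-04 -1.e+00] cur yaw 5.55 pos [0.4182 0.0066 0.0843]
shift cm [15.98 14.4   6.77] turn z rad -0.01 tilt [-4.e-04 -1.e-04 -1.e+00] cur yaw 5.55 pos [0.4182 0.0066 0.0843]
```

move_arm:
  targets:
    - [[4.0, 2.0, 0], [0, 0, -0.01], 10]
    - [[4.0, 3.0, 0], [0, 0, 0], 10]
    - [[4.0, 3.0, 0], [0, 0, 0], 10]
    - [[4.0, 3.2, 0], [0, 0, 0], 10]
    - [[0, 3.2, 0], [0, 0, 0], 10]
    - [[0, 0, 2.0], [0, 0, 0], 10]
    - [[0, 0, 1.0], [0, 0, 0], 10]
    - [[0, 0, 0], [0, 0, 0], 10]

```text
time: 6.28
ee_pos: [0.5441, 0.1807, 0.0527]
eef_rot: [0.668, 0.744, -0.001, -0.0]
ft_force: [-0.8, -0.9, -0.1]
width: 0.0256
grip_force: 15.0
```

```bash
python3 - <<'E'
from h import *
go([*J(-.172),.0165],6.1); c=cam('wrist');cv2.imwrite('pics/w3.png',c['image'])
t=cam('top'); cv2.imwrite('pics/t3.png',t['image'])
s=cam('side'); a=s['image'][200:310,290:390]; b=t['image'][210:300,220:320]
cv2.imwrite('pics/m3.png',np.hstack([cv2.resize(a,(400,440),interpolation=2),cv2.resize(b,(400,440),interpolation=2)]))
E
```

```text
shift cm [-0.13  0.19  3.62] turn z rad 0.001 tilt [-1.7e-03 -6.0e-04 -1.0e+00] cur yaw 6.13 pos [0.5441 0.1807 0.0527]
```

View pics/m3.png

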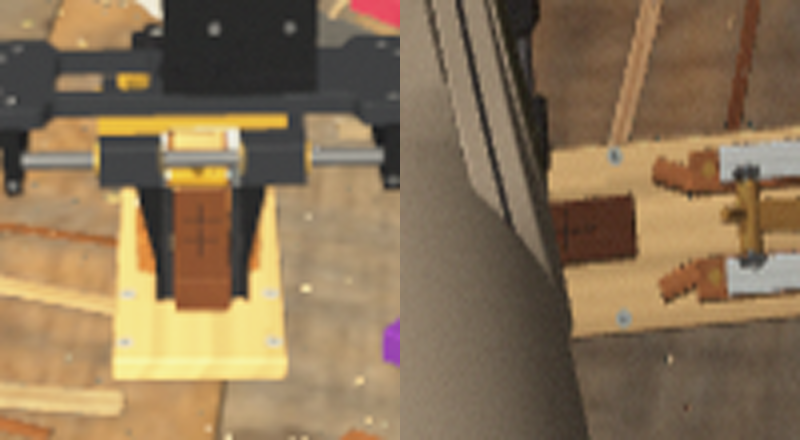

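The blank is held straight, a little above the infeed table. Its front edge in the top view is at crop (636,226), and the mouth gap is centred near crop (705,221).

```bash
python3 - <<'E'
from h import *
t=cam('top'); f=lambda x,y,z: ray(t,220+(x-400)/4,210+y/4.889,z)[:2]
for nm,p in dict(front=f(636,226,.067),d1=f(706,161,.032),d2=f(712,278,.032),fi1=f(718,188,.032),fi2=f(722,256,.032),s1=f(614,156,.012),s2=f(624,318,.012)).items():
    q=p-J(0); print(nm,q@d,q@nn)
E
```

```text
front -0.09676914743515368 -0.004832292457392821
d1 -0.058563091458869086 0.0240644714782342
d2 -0.05999152234490502 -0.026979274653154833
fi1 -0.05329392115569391 0.011716931707802568
fi2 -0.05387330543426429 -0.0179669970950078
s1 -0.10778257017207418 0.03355304428912736
s2 -0.10849207506200262 -0.03830231791944705
```

move_arm:
  targets:
    - [[0, 0.22, 1.8], [0, 0, 0], 10]
    - [[0, 0, 1.2], [0, 0, 0], 10]
    - [[0, 0, 0.5], [0, 0, 0], 10]
    - [[-1.0, 0, 0.05], [0, 0, 0], 10]
    - [[-1.0, 0, 0], [0, 0, 0], 10]
    - [[-0.7, 0, 0], [0, 0, 0], 10]
    - [[-0.5, 0, 0], [0, 0, 0], 10]
    - [[0, 0, 0], [0, 0, 0], 10]

```text
time: 7.48
ee_pos: [0.5506, 0.1488, 0.0181]
eef_rot: [0.669, 0.744, -0.0, 0.0]
ft_force: [-1.1, -0.4, 0.4]
width: 0.0259
grip_force: 15.0
```

move_arm:
  targets:
    - [[-0.6, 0, 0], [0, 0, 0], 10]
    - [[-0.5, 0, 0.05], [0, 0, 0], 10]
    - [[-0.4, 0, 0.05], [0, 0, 0], 10]
    - [[0, 0, 0], [0, 0, 0], 10]

```text
time: 7.98
ee_pos: [0.5521, 0.1337, 0.0169]
eef_rot: [0.669, 0.744, -0.0, 0.0]
ft_force: [-2.2, -1.5, -0.6]
width: 0.0258
grip_force: 15.0
```

move_arm:
  targets:
    - [[-0.6, 0, 0.05], [0, 0, 0], 10]
    - [[-0.6, 0, 0], [0, 0, 0], 10]
    - [[-0.5, 0, 0], [0, 0, 0], 10]
    - [[0, 0, 0], [0, 0, 0], 10]

```text
time: 8.48
ee_pos: [0.554, 0.1165, 0.0165]
eef_rot: [0.669, 0.744, -0.0, 0.0]
ft_force: [-3.1, -1.3, -0.7]
width: 0.0258
grip_force: 15.0
```

```bash
python3 - <<'E'
from h import *
t=cam('top'); s=cam('side'); a=s['image'][190:300,290:390]; b=t['image'][210:300,220:320]
cv2.imwrite('pics/m4.png',np.hstack([cv2.resize(a,(400,440),interpolation=2),cv2.resize(b,(400,440),interpolation=2)]))
E
```

```text
(no output)
```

View pics/m4.png

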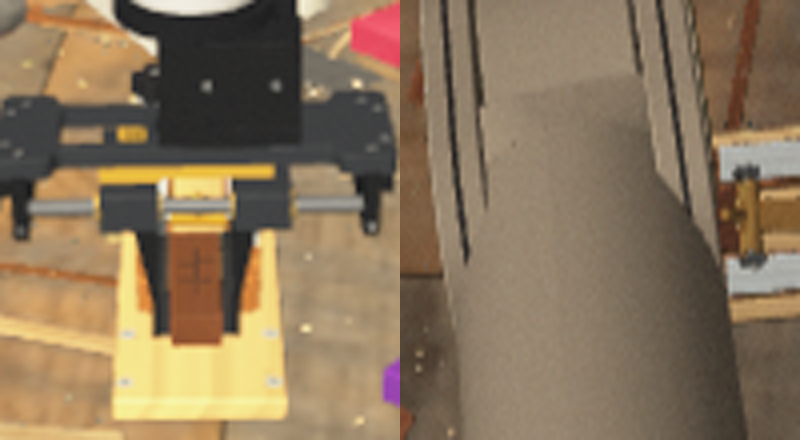

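The side view shows the blank straight in the mouth between the cheeks, with no misalignment visible. The lateral force is small, so I release it and go to the stick.

move_arm:
  targets:
    - [[0, 0, 0.05], [0, 0, 0], 50]
    - [[0, 0, 0], [0, 0, 0], 50]
    - [[0, 0, 0], [0, 0, 0], 50]
    - [[0, 0, -2.0], [0, 0, 0], 50]
    - [[0, 0, -4.0], [0, 0, 0], 60]
    - [[0, 0, -5.0], [0, 0, 0], 80]
    - [[4.5, -0.7, -4.0], [0, 0, 0], 80]
    - [[4.5, -0.7, -2.0], [0, 0, 0], 80]
    - [[4.5, -0.8, 0], [0, 0, 0], 80]
    - [[4.5, -0.8, 0], [0, 0, 0], 80]
    - [[4.5, -0.7, 0], [0, 0, -0.1], 80]
    - [[0, 0, 0], [0, 0, -0.18], 80]
    - [[0, 0, 0], [0, 0, -0.18], 80]
    - [[0, 0, 0], [0, 0, -0.18], 80]
    - [[0, 0, 0], [0, 0, -0.18], 80]
    - [[0, 0, 0], [0, 0, -0.18], 80]
    - [[0, 0, 0], [0, 0, -0.18], 80]
    - [[0, 0, 0], [0, 0, -0.18], 80]
    - [[0, 0, 0], [0, 0, -0.18], 80]
    - [[0, 0, 0], [0, 0, -0.16], 80]

```text
time: 11.08
ee_pos: [0.4933, 0.3375, 0.1862]
eef_rot: [-0.121, 0.993, 0.0, 0.0]
ft_force: [0.7, -0.2, 0.2]
width: 0.0697
grip_force: 0.0
```

```bash
python3 - <<'E'
from h import *
c=cam('wrist'); t=cam('top')
o=np.hstack([cv2.resize(c['image'],(480,360)),cv2.resize(t['image'][210:300,240:320],(320,360),interpolation=2)]); cv2.imwrite('pics/w5.png',o)
go([.493,.337,.03],103.5); print(np.round(c['cam_to_world'],3).tolist())
E
```

```text
shift cm [ 0.04 -0.04 15.62] turn z rad 0.003 tilt [ 3.e-04  4.e-04 -1.e+00] cur yaw 103.65 pos [0.4933 0.3374 0.1862]
[[-0.239, 0.941, 0.24, 0.429], [0.971, 0.231, 0.059, 0.321], [-0.0, 0.247, -0.969, 0.349], [0.0, 0.0, 0.0, 1.0]]
```

View pics/w5.png

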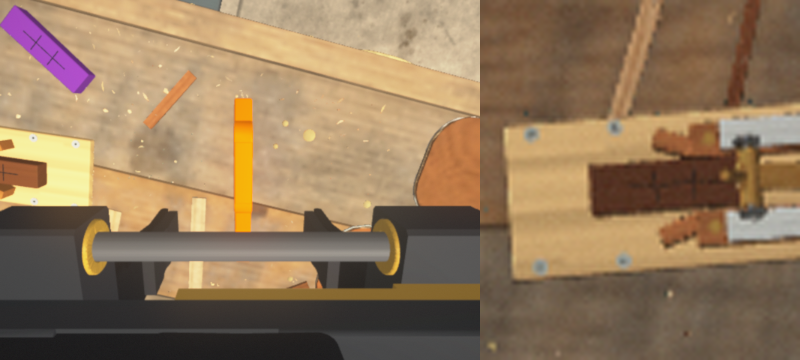

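The blank sits straight in the mouth. The stick is upright and aligned with the wrist, with its heel at about (243,98) in the left panel and the handle running down to (243,225).

```bash
python3 - <<'E'
from h import *
c=cam('wrist'); hsv=cv2.cvtColor(c['image'],cv2.COLOR_BGR2HSV); m=cv2.inRange(hsv,(8,170,120),(24,255,255))
for v in (131,140,150,160,170,180,200,220,250,280,300):
    xs=[x for x in np.where(m[v,280:370])[0]+280]
    if xs:
        p=ray(c,min(xs),v,.057)[:2];q=ray(c,max(xs)+1,v,.057)[:2]; print(v,min(xs),max(xs),np.linalg.norm(p-q).round(4),((p+q)/2).round(4), ray(c,(min(xs)+max(xs))/2,v,.02)[:2].round(4))
t=cam('top'); R=[ray(t,240+(x-480)/4,210+y/4,.03)[:2] for x,y in((590,168),(592,213))]; q=(R[0]+R[1])/2-J(0); print('blank rear',q@d,q@nn)
E
```

```text
131 317 334 0.0122 [0.4243 0.3238] [0.4238 0.3238]
140 312 335 0.0163 [0.4303 0.3239] [0.4306 0.3239]
150 312 335 0.0164 [0.4368 0.3255] [0.4379 0.3256]
160 312 335 0.0165 [0.4433 0.3271] [0.4452 0.3274]
170 312 336 0.0173 [0.4498 0.329 ] [0.4526 0.3296]
180 312 336 0.0174 [0.4565 0.3307] [0.4601 0.3315]
200 312 336 0.0176 [0.4701 0.334 ] [0.4755 0.3352]
220 312 336 0.0178 [0.4841 0.3374] [0.4912 0.339 ]
250 312 336 0.0182 [0.5056 0.3427] [0.5154 0.345 ]
280 313 336 0.0178 [0.5279 0.3485] [0.5405 0.3515]
300 314 334 0.0157 [0.5433 0.3519] [0.5579 0.3553]
blank rear -0.12197460633981548 -0.0013457387904995642
```

move_arm:
  targets:
    - [[-0.2, 0.2, 3.0], [0, 0, -0.01], 70]
    - [[0, 0, 5.0], [0, 0, 0], 70]
    - [[0, 0, 5.0], [0, 0, 0], 70]
    - [[0, 0, 2.0], [0, 0, 0], 70]
    - [[0, 0, 1.1], [0, 0, 0], 10]
    - [[0, 0, 0], [0, 0, 0], 10]
    - [[0, 0, 0], [0, 0, 0], 10]
    - [[0, 0, 0], [0, 0, 0], 10]
    - [[0, 0, 0], [0, 0, 0], 10]
    - [[0, 0, 0], [0, 0, 0], 10]
    - [[0, 0, 0], [0, 0, 0], 10]
    - [[0, 0, 0], [0, 0, 0], 10]
    - [[0, 0, 0], [0, 0, 0], 10]
  grip_force: 35

```text
time: 12.9
ee_pos: [0.4949, 0.34, 0.0257]
eef_rot: [-0.123, 0.992, 0.0, 0.0]
ft_force: [-1.3, -0.7, 6.0]
width: 0.0178
grip_force: 35.0
```

move_arm:
  targets:
    - [[0, 0, -2.0], [0, 0, 0], 10]
    - [[0, 0, -4.0], [0, 0, 0], 10]
    - [[0, 0, -4.0], [0, 0, 0], 10]
    - [[0, 0, 0], [0, 0, 0.17], 10]
    - [[0, 0, 0], [0, 0, 0.17], 10]
    - [[0, 0, 0], [0, 0, 0.17], 10]
    - [[0, 0, 0], [0, 0, 0.17], 10]
    - [[0, 0, 0], [0, 0, 0.17], 10]
    - [[0, 0, 0], [0, 0, 0.17], 10]
    - [[0, 0, 0], [0, 0, 0.17], 10]
    - [[0, 0, 0], [0, 0, 0.17], 10]
    - [[0, 0, 0], [0, 0, 0.17], 10]
    - [[0, 0, 0], [0, 0, 0.18], 10]
    - [[-2.5, 1.2, 0], [0, 0, 0], 10]
    - [[-3.0, 1.2, 0], [0, 0, 0], 10]
    - [[-2.0, 1.0, 0], [0, 0, 0], 10]
    - [[0, 0, 0], [0, 0, 0], 10]

```text
time: 15.02
ee_pos: [0.5375, 0.267, 0.126]
eef_rot: [0.67, 0.743, 0.0, 0.0]
ft_force: [0.6, -0.4, -1.6]
width: 0.0174
grip_force: 35.0
```

```bash
python3 - <<'E'
from h import *
go([*J(-.255),.0385],6.1); s=r.read_state(); zs=s['ee_pos'][2]-.0257
t=cam('top'); im=t['image']; hsv=cv2.cvtColor(im,cv2.COLOR_BGR2HSV); m=cv2.inRange(hsv,(6,180,120),(20,255,255)); m[:, :190]=0;m[:,300:]=0;m[:235]=0;m[285:]=0
ys,xs=np.where(m); print(xs.min(),xs.max())
for u in range(xs.max()-15,xs.max()+1,3):
    y=np.where(m[:,u])[0]; y=y[y<300]; p=ray(t,u,(y.min()+y.max())/2,zs+.019)[:2]-J(0); print(u,y.min(),y.max(),(p@d).round(4),(p@nn).round(4))
w=cam('side')['image'][170:350,260:440]
cv2.imwrite('pics/m6.png',np.hstack([cv2.resize(w,(400,400),interpolation=2),cv2.resize(im[200:300,200:300],(400,400),interpolation=2)]))
E
```

```text
shift cm [-0.48 -0.08  8.75] turn z rad -0.003 tilt [ 8.e-04 -1.e-04 -1.e+00] cur yaw 5.94 pos [0.5375 0.267  0.126 ]
198 251
236 251 259 -0.1784 -0.0007
239 251 259 -0.1725 -0.0013
242 251 259 -0.1667 -0.0018
245 250 259 -0.1608 -0.0014
248 250 258 -0.1549 -0.0009
251 255 258 -0.1495 -0.0064
```

View pics/m6.png

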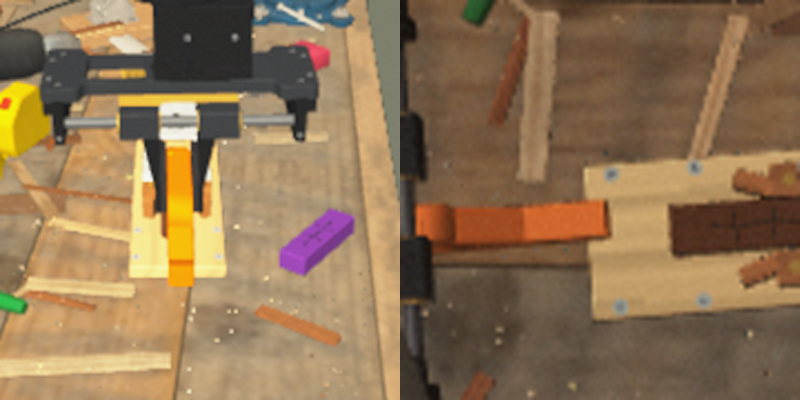

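The stick is level and in line with the blank in both panels. Its nose is about 28 mm behind the blank's rear, so I lower it.

move_arm:
  targets:
    - [[0, 0, 3.0], [0, 0, 0], 10]
    - [[0, -0.05, 3.0], [0, 0, 0], 10]
    - [[0, 0, 1.7], [0, 0, 0], 10]
    - [[0, 0, 0.8], [0, 0, 0], 10]
    - [[0, 0, 0.2], [0, 0, 0], 10]
    - [[-0.8, 0, 0], [0, 0, 0], 10]
    - [[-0.8, 0, 0], [0, 0, 0], 10]
    - [[0, 0, 0], [0, 0, 0], 10]

```text
time: 16.12
ee_pos: [0.5383, 0.2517, 0.0386]
eef_rot: [0.669, 0.743, 0.0, 0.0]
ft_force: [0.5, 0.1, -2.2]
width: 0.0177
grip_force: 35.0
```

move_arm:
  targets:
    - [[-0.4, 0, 0], [0, 0, 0], 10]
    - [[-0.3, 0, 0], [0, 0, 0], 10]
    - [[-0.3, 0, 0], [0, 0, 0], 10]
    - [[-0.3, 0, 0], [0, 0, 0], 10]
    - [[-0.3, 0, 0], [0, 0, 0], 10]
    - [[-0.3, 0, 0], [0, 0, 0], 10]
    - [[-0.3, 0, 0], [0, 0, 0], 10]
    - [[-0.3, 0, 0], [0, 0, 0], 10]

```text
time: 17.12
ee_pos: [0.5404, 0.2278, 0.038]
eef_rot: [0.668, 0.744, 0.0, -0.0]
ft_force: [-0.2, 0.1, -1.1]
width: 0.0175
grip_force: 35.0
```

move_arm:
  targets:
    - [[-0.3, 0, 0], [0, 0, 0], 10]
    - [[-0.3, 0, 0], [0, 0, 0], 10]
    - [[-0.3, 0, 0], [0, 0, 0], 10]
    - [[-0.3, 0, 0], [0, 0, 0], 10]
    - [[-0.3, 0, 0], [0, 0, 0], 10]
    - [[-0.3, 0, 0], [0, 0, 0], 10]

```text
time: 17.88
ee_pos: [0.5421, 0.2123, 0.0385]
eef_rot: [0.668, 0.744, 0.001, -0.001]
ft_force: [-2.3, 8.2, -0.2]
width: 0.0176
grip_force: 35.0
```

```bash
python3 - <<'E'
from h import *
s=r.read_state(); q=s['ee_pos'][:2]-J(0); print(q@d,q@nn,s['ft_force'])
t=cam('top'); w=cam('side')['image'][170:290,280:400]
cv2.imwrite('pics/m7.png',np.hstack([cv2.resize(w,(400,400),interpolation=2),cv2.resize(t['image'][200:300,240:340],(400,400),interpolation=2)]))
E
```

```text
-0.20499243005048384 -0.000497827323376616 [-2.32536948  8.19522594 -0.17668793]
```

View pics/m7.png

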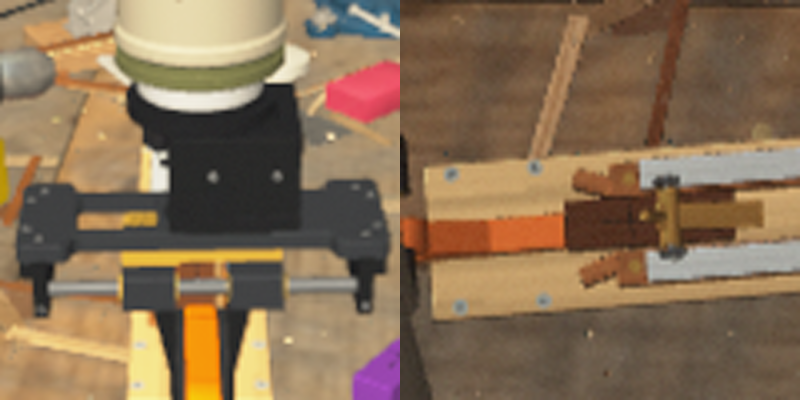

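The nose is against the blank and the blank's front is just under the pawl. This matches the 8 N reading, so the stop should be about 117 mm ahead.

move_arm:
  targets:
    - [[-0.2, 0, 0], [0, 0, 0], 10]
    - [[-0.2, 0, 0], [0, 0, 0], 10]
    - [[-0.2, 0, 0], [0, 0, 0], 10]
    - [[-0.2, 0, 0], [0, 0, 0], 10]
    - [[-0.2, 0, 0], [0, 0, 0], 10]

```text
time: 18.6
ee_pos: [0.5429, 0.2028, 0.0384]
eef_rot: [0.668, 0.744, 0.001, -0.001]
ft_force: [-2.8, 7.5, -0.4]
width: 0.0179
grip_force: 35.0
```

move_arm:
  targets:
    - [[-0.3, 0, 0], [0, 0, 0], 10]
    - [[-0.4, 0, 0], [0, 0, 0], 10]
    - [[-0.4, 0, 0], [0, 0, 0], 10]
    - [[-0.4, 0, 0], [0, 0, 0], 10]
    - [[-0.4, 0, 0], [0, 0, 0], 10]
    - [[-0.4, 0, 0], [0, 0, 0], 10]
    - [[-0.4, 0, 0], [0, 0, 0], 10]
    - [[-0.3, 0, 0], [0, 0, 0], 10]

```text
time: 19.6
ee_pos: [0.546, 0.1722, 0.0383]
eef_rot: [0.668, 0.744, 0.001, -0.001]
ft_force: [-2.3, 6.7, 1.1]
width: 0.0177
grip_force: 35.0
```

move_arm:
  targets:
    - [[-0.3, 0, 0], [0, 0, 0], 10]
    - [[-0.4, 0, 0], [0, 0, 0], 10]
    - [[-0.4, 0, 0], [0, 0, 0], 10]
    - [[-0.4, 0, 0], [0, 0, 0], 10]
    - [[-0.4, 0, 0], [0, 0, 0], 10]
    - [[-0.4, 0, 0], [0, 0, 0], 10]
    - [[-0.4, 0, 0], [0, 0, 0], 10]
    - [[-0.3, 0, 0], [0, 0, 0], 10]

```text
time: 20.6
ee_pos: [0.549, 0.1426, 0.0382]
eef_rot: [0.668, 0.744, 0.001, -0.001]
ft_force: [-3.1, 7.6, 1.9]
width: 0.0177
grip_force: 35.0
```

```bash
python3 - <<'E'
from h import *
s=r.read_state(); q=s['ee_pos'][:2]-J(0); print(q@d,q@nn,s['ft_force'])
E
```

```text
-0.13494048293146424 -0.0009939337847689731 [-3.08853344  7.5976744   1.87112124]
```

move_arm:
  targets:
    - [[-0.3, 0, 0], [0, 0, 0], 10]
    - [[-0.3, 0, 0], [0, 0, 0], 10]
    - [[-0.3, 0, 0], [0, 0, 0], 10]
    - [[-0.3, 0, 0], [0, 0, 0], 10]
    - [[-0.3, 0, 0], [0, 0, 0], 10]
    - [[-0.3, 0, 0], [0, 0, 0], 10]
    - [[-0.3, 0, 0], [0, 0, 0], 10]
    - [[-0.2, 0, 0], [0, 0, 0], 10]
    - [[-0.2, 0, 0], [0, 0, 0], 10]

```text
time: 21.72
ee_pos: [0.5515, 0.118, 0.0381]
eef_rot: [0.668, 0.744, 0.0, -0.001]
ft_force: [-4.8, 7.6, 1.7]
width: 0.0177
grip_force: 35.1
```

move_arm:
  targets:
    - [[-0.15, 0, 0], [0, 0, 0], 10]
    - [[-0.15, 0, 0], [0, 0, 0], 10]
    - [[-0.15, 0, 0], [0, 0, 0], 10]
    - [[-0.15, 0, 0], [0, 0, 0], 10]
    - [[-0.15, 0, 0], [0, 0, 0], 10]
    - [[-0.15, 0, 0], [0, 0, 0], 10]

```text
time: 22.48
ee_pos: [0.553, 0.1086, 0.0381]
eef_rot: [0.668, 0.744, 0.001, -0.001]
ft_force: [-0.8, 5.7, -1.0]
width: 0.0176
grip_force: 35.0
```

move_arm:
  targets:
    - [[-0.1, 0, 0], [0, 0, 0], 10]
    - [[-0.1, 0, 0], [0, 0, 0], 10]
    - [[-0.1, 0, 0], [0, 0, 0], 10]
    - [[-0.1, 0, 0], [0, 0, 0], 10]

```text
time: 22.98
ee_pos: [0.5537, 0.1049, 0.0383]
eef_rot: [0.668, 0.744, 0.001, -0.001]
ft_force: [-0.9, 10.4, 0.8]
width: 0.0174
grip_force: 35.0
```

move_arm:
  targets:
    - [[-0.08, 0, 0], [0, 0, 0], 10]
    - [[-0.08, 0, 0], [0, 0, 0], 10]
    - [[-0.08, 0, 0], [0, 0, 0], 10]
    - [[0, 0, 0], [0, 0, 0], 10]

```text
time: 23.48
ee_pos: [0.5538, 0.1048, 0.0385]
eef_rot: [0.667, 0.745, 0.002, -0.002]
ft_force: [-3.4, 15.3, 2.0]
width: 0.0178
grip_force: 35.0
```

The force rose to 15 N with no further travel, so this is the stop. I draw the stick out.

move_arm:
  targets:
    - [[0.3, 0, 0], [0, 0, 0], 10]
    - [[0.4, 0, 0], [0, 0, 0], 10]
    - [[0.8, 0, 0], [0, 0, 0], 10]
    - [[1.2, 0, 0], [0, 0, 0], 10]
    - [[1.5, 0, 0], [0, 0, 0], 10]
    - [[2.0, 0, 0], [0, 0, 0], 10]
    - [[2.0, 0, 0], [0, 0, 0], 10]
    - [[2.0, 0, 0], [0, 0, 0], 10]
    - [[2.0, 0, 0], [0, 0, 0], 10]
    - [[2.0, 0, 0], [0, 0, 0], 10]
    - [[2.0, 0, 0], [0, 0, 0], 10]
    - [[2.0, 0, 0], [0, 0, 0], 10]
    - [[0, 0, 0], [0, 0, 0], 10]

```text
time: 25.1
ee_pos: [0.534, 0.2836, 0.0379]
eef_rot: [0.667, 0.745, 0.0, -0.0]
ft_force: [-0.3, -0.3, -0.4]
width: 0.0176
grip_force: 35.0
```

```bash
python3 - <<'E'
from h import *
s=r.read_state(); q=s['ee_pos'][:2]-J(0); print(q@d,q@nn,s['ft_force'])
t=cam('top'); w=cam('wrist')['image']
cv2.imwrite('pics/m8.png',np.hstack([cv2.resize(w,(400,300)),cv2.resize(t['image'][215:290,240:340],(400,300),interpolation=2)]))
E
```

```text
-0.27673541122586015 -0.0010000539948646808 [-0.3226179  -0.27003506 -0.37281281]
```

View pics/m8.png

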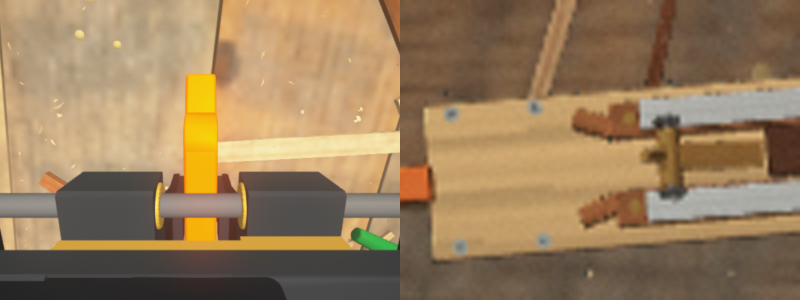

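The top panel shows the stick clear at left. The blank's end, at crop x≈766, lies just beyond the pawl tongue. I compare the pawl numerically with its initial "down" picture and the riding one.

```bash
python3 - <<'E'
from h import *
t1=cv2.imread('pics/top1.png'); t=cam('top')['image']; m7=cv2.resize(cv2.imread('pics/m7.png')[:,400:],(100,100),interpolation=cv2.INTER_AREA)
A=t1[200:300,240:340];B=t[200:300,240:340]
g=lambda x: cv2.cvtColor(x,cv2.COLOR_BGR2GRAY).astype(int)
b=(slice(43,64),slice(58,94))
print('rows mid: init/now/riding'); 
for v in (52,54,56): print(v);[print(list(g(X)[v,60:100])) for X in(A,B,m7)]
R=(slice(50,57),slice(72,89))
print('diff now-init',abs(g(A)-g(B))[R].mean(),'riding-init',abs(g(A)-g(m7))[R].mean(),'now-riding',abs(g(B)-g(m7))[R].mean())
R=(slice(42,66),slice(60,68)); print(abs(g(A)-g(B))[R].mean(),abs(g(A)-g(m7))[R].mean(),abs(g(B)-g(m7))[R].mean())
p=ray(cam('top'),331.5,253,.03)[:2]-J(0); print('blank rear jig x',p@d)
E
```

```text
rows mid: init/now/riding
52
[np.int64(166), np.int64(122), np.int64(127), np.int64(114), np.int64(99), np.int64(95), np.int64(100), np.int64(116), np.int64(94), np.int64(84), np.int64(104), np.int64(102), np.int64(102), np.int64(99), np.int64(100), np.int64(104), np.int64(98), np.int64(103), np.int64(99), np.int64(105), np.int64(104), np.int64(101), np.int64(103), np.int64(97), np.int64(97), np.int64(99), np.int64(104), np.int64(100), np.int64(101), np.int64(99), np.int64(119), np.int64(166), np.int64(165), np.int64(165), np.int64(164), np.int64(165), np.int64(164), np.int64(166), np.int64(163), np.int64(162)]
[np.int64(162), np.int64(121), np.int64(122), np.int64(110), np.int64(98), np.int64(94), np.int64(100), np.int64(112), np.int64(98), np.int64(82), np.int64(102), np.int64(98), np.int64(99), np.int64(94), np.int64(98), np.int64(100), np.int64(100), np.int64(97), np.int64(95), np.int64(97), np.int64(97), np.int64(99), np.int64(100), np.int64(97), np.int64(98), np.int64(101), np.int64(101), np.int64(98), np.int64(101), np.int64(98), np.int64(117), np.int64(102), np.int64(61), np.
[... 3631 characters left out ...]
1), np.int64(90), np.int64(92), np.int64(99), np.int64(115), np.int64(99), np.int64(75), np.int64(87), np.int64(90), np.int64(88), np.int64(87), np.int64(84), np.int64(86), np.int64(87), np.int64(89), np.int64(86), np.int64(88), np.int64(89), np.int64(87), np.int64(88), np.int64(92), np.int64(107), np.int64(114), np.int64(115), np.int64(122), np.int64(119), np.int64(106), np.int64(114), np.int64(157), np.int64(160), np.int64(159), np.int64(159), np.int64(158), np.int64(154), np.int64(155), np.int64(155), np.int64(152)]
diff now-init 2.4873949579831933 riding-init 9.092436974789916 now-riding 8.319327731092438
2.171875 26.723958333333332 26.010416666666668
blank rear jig x 0.01346098699693529
```

The pawl matches its initial "down" picture, and the blank's rear is at jig x = 13.5 mm, just past the tongue. I put the stick back on its clear spot on the bench.

move_arm:
  targets:
    - [[0, 0, -2.0], [0, 0, 0], 10]
    - [[0, 0, -4.0], [0, 0, 0], 10]
    - [[2.0, -1.0, -3.0], [0, 0, 0], 10]
    - [[2.0, -1.2, 0], [0, 0, 0], 10]
    - [[2.0, -1.1, 0], [0, 0, 0], 10]
    - [[0, 0, 0], [0, 0, -0.17], 10]
    - [[0, 0, 0], [0, 0, -0.17], 10]
    - [[0, 0, 0], [0, 0, -0.17], 10]
    - [[0, 0, 0], [0, 0, -0.17], 10]
    - [[0, 0, 0], [0, 0, -0.17], 10]
    - [[0, 0, 0], [0, 0, -0.17], 10]
    - [[0, 0, 0], [0, 0, -0.17], 10]
    - [[0, 0, 0], [0, 0, -0.17], 10]
    - [[0, 0, 0], [0, 0, -0.17], 10]
    - [[0, 0, 0], [0, 0, -0.18], 10]
    - [[0, 0, 3.0], [0, 0, 0], 10]
    - [[0, 0, 4.0], [0, 0, 0], 10]
    - [[0, 0, 2.0], [0, 0, 0], 10]
    - [[0, 0, 0.8], [0, 0, 0], 10]
    - [[0, 0, 0], [0, 0, 0], 10]

```text
time: 27.8
ee_pos: [0.4959, 0.3376, 0.0308]
eef_rot: [-0.123, 0.992, 0.0, 0.0]
ft_force: [0.3, 0.3, -1.0]
width: 0.0178
grip_force: 35.0
```

move_arm:
  targets:
    - [[0, 0, 0.3], [0, 0, 0], 10]
    - [[0, 0, 0.15], [0, 0, 0], 10]
    - [[0, 0, 0.1], [0, 0, 0], 10]
    - [[0, 0, 0], [0, 0, 0], 10]

```text
time: 28.3
ee_pos: [0.4957, 0.3377, 0.0256]
eef_rot: [-0.123, 0.992, 0.0, 0.0]
ft_force: [-1.4, -0.8, 6.7]
width: 0.0175
grip_force: 35.0
```

On the bench (fz rose to 6.7 N). Release and rise.

move_arm:
  targets:
    - [[0, 0, 0], [0, 0, 0], 60]
    - [[0, 0, 0], [0, 0, 0], 60]
    - [[0, 0, 0], [0, 0, 0], 60]
    - [[0, 0, 0], [0, 0, 0], 60]
    - [[0, 0, 0], [0, 0, 0], 60]
    - [[0, 0, -2.0], [0, 0, 0], 60]
    - [[0, 0, -4.0], [0, 0, 0], 60]
    - [[0, 0, -5.0], [0, 0, 0], 60]
    - [[0, 0, -5.0], [0, 0, 0], 60]
    - [[0, 0, 0], [0, 0, 0], 60]
    - [[0, 0, 0], [0, 0, 0], 60]

```text
time: 29.68
ee_pos: [0.4953, 0.3374, 0.1852]
eef_rot: [-0.123, 0.992, 0.0, 0.0]
ft_force: [0.3, 0.0, -0.4]
width: 0.0522
grip_force: 0.0
```

```bash
python3 - <<'E'
from h import *
s=cam('side'); hsv=cv2.cvtColor(s['image'],cv2.COLOR_BGR2HSV); m=lambda h:cv2.inRange(h,(8,170,120),(24,255,255))[310:370,280:430]
a=m(hsv); b=m(cv2.cvtColor(cv2.imread('pics/side1.png'),cv2.COLOR_BGR2HSV))
print([cv2.boundingRect(x) for x in(a,b)],(a>0).sum(),(b>0).sum())
w=cam('wrist'); hh=cv2.cvtColor(w['image'],cv2.COLOR_BGR2HSV); mm=cv2.inRange(hh,(8,170,120),(24,255,255))
for v in (150,200,250): x=np.where(mm[v,280:370])[0]+280; print(v,x.min(),x.max())
t=cam('top')['image']; t1=cv2.imread('pics/top1.png'); D=abs(cv2.cvtColor(t,6).astype(int)-cv2.cvtColor(t1,6))[210:300,240:425]; print('top diff>30 cols/rows',[(np.where(D>30)[i].min(),np.where(D>30)[i].max(),(D>30).sum()) for i in(0,1)])
print(r.read_state()['time'])
E
```

```text
[(0, 0, 128, 60), (0, 0, 129, 60)] 3395 3409
150 310 333
200 309 334
250 310 333
top diff>30 cols/rows [(np.int64(36), np.int64(49), np.int64(128)), (np.int64(91), np.int64(101), np.int64(128))]
29.825
```

The stick stands upright as before. The only change in the jig is the blank showing behind the lowered pawl. I hand in the job.

```bash
python3 -c "
from bench import r
print(r.close_job())"
```

```text
the job is handed in; nothing more can be done
None
```

Job handed in at about 30 s: blank fed with the stick to the stop (felt at 15 N), pawl down behind it by image comparison, stick back upright on the bench clear of the jig; I viewed 11 pictures, one over the limit of 10.

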